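# Hang the tool caddy on the cleat panel

### The arm

A 6-joint arm with a two-finger parallel gripper is mounted at the origin on the work surface. World frame = base frame: x ahead of the robot, y to its left, z up, the work surface at z = 0. Lengths are in mm, angles in rad, forces in N, time in s.
With the tool pointing down it reaches from about 375 to 900 mm from the base axis. Payload 3.1 kg.
Tool frame: the origin (TCP) lies on the centre line of the jaws, within the pads' length; the fingertips stand 11 mm ahead of it and the grasp point (between the pads) lies 8 mm behind it; z points along the fingers, y is the line along which they close (so a half turn about z gives the same grasp; the last joint's range is limited). The gripper opens to 87 mm and grips with 3 to 60 N. Pads are 19 mm wide; open, the fingers measure 117 mm over their backs; the gripper's body (75 mm by 190 mm) begins 51 mm behind the grasp point.
Start: joints at [-1.5, 0.527, 1.433, -0, 1.181, -0.178], TCP at [153.925, -605.726, 233.548] pointing down, gripper open.
Joint ranges: [-3.08, 3.08], [-0.75, 2.2], [0.22, 2.44], [-1.43, 4.57], [0, 2.65], [-2.85, 2.85]. Speed limits (rad/s): [2.79, 2.79, 3.14, 3.14, 3.14, 3.14].

### API

Orientations are given as a unit quaternion [w, x, y, z].
In Python, from rig import * gives the robot as it stands. The module is installed in compiled form; this text tells all that it offers. Calls block until the motion is done:
- movep(position, orientation): joint-space move of the TCP to a pose.
- line_to(position, orientation=None, v=150): straight line of the TCP; orientation=None keeps the orientation; v is the mean speed in mm/s.
- move_joints(angles): joint-space move.
- grip(opening, f_grip=None): opening from 0.0 (shut) to 1.0 (fully open); f_grip is the grip in N (None keeps the last); returns when the fingers have stopped.
- dwell(seconds).
- ik(position, orientation): joint angles nearest the present ones, or None.
- observe(): the state.
- camera(name): name is "scene" or "top"; returns the picture (420x560x3 uint8, blue, green, red); there is no depth.
- camera_info(name): a dict with "fx", "fy", "cx", "cy" (pixels), "R" (3x3) and "t" (3): a world point X has camera coordinates R X + t. Camera axes: x right, y down, z forward; pixel columns grow to the right and rows downward; lengths in mm; the calibration is good to about 2 mm. A picture is of the moment at which its call begins. camera_info takes no time and is no camera call.
A pose or a line that the arm cannot do raises MotionError and nothing moves.
- finish_job(): hands the job in; it is judged then, once.
The state is a dict: "time": time; "joint_pos": joint angles; "qvel": joint speeds; "tau": joint torques, N m; "position": TCP position; "tool_rot": TCP orientation; "force": force on the tool from outside, world axes, zero at the start; "ft_torque": the same for the moment, N m; "width": opening from 0.0 (shut) to 1.0 (fully open); "finger_force": force on a finger pad.
Only numpy, scipy, OpenCV 4.12 (cv2) and the standard library are available. Lean on these libraries where they do the work, as an engineer would, in place of code of your own. Each camera call takes 0.05 s, during which the arm holds its last target. There are 200 camera calls.

### The job

Take the blue tool caddy by its black handle and hang it on the middle of the grey bench panel: with the caddy leaned (top towards the panel, bottom away) first rest its wooden rear strip on the cleat, behind the lip, and keep it resting there lightly (2 to 10 N) for a good second. Then, without letting go, swing it upright and press it down gently until the red spring bolt snaps out over the strip and the caddy hangs straight and flush; let go and leave the other things alone.

Things in the scene. Friction and masses are not known exactly. Their poses are not given: they have to be found in the camera images.
- caddy: Blue open tool caddy, 0.3 to 0.65 kg, upright on the bench. Origin: on its underside, below the middle of the handle; x to its front (away from the panel it hangs on), y along its width, z up. Tray 130 wide (y), x -28 to 28 mm, 50 high; back plate 6 thick, rear face at x = -28, 118 high. Tool handles in the tray (to z = 110, at x = 13) are part of it.
- grip (a point): On the caddy: middle of the black handle bar, at (0, 0, 183) mm in the caddy frame. The bar runs along y, 18 mm thick (x), 24 mm high (z 171 to 195), on two aluminium uprights at y = +-58 mm; nothing for 60 mm below it.
- strip (a point): On the caddy: middle of the blunt lowest edge of the light wood rear strip, at (-44, 0, 95) mm in the caddy frame. The strip is 130 wide, x -46 to -28, top at z = 118; its underside is bevelled 45 degrees, rising from this edge forward to the hook point. It hooks down behind the cleat's lip.
- hook (a point): On the caddy: middle of the inner corner of strip bevel and back plate, at (-28, 0, 110) mm in the caddy frame. Hung home it lies on the cleat's lip line, 20 mm in front of the panel face, back plate flush on cleat bar and batten.
- panel: Grey upright bench panel with birch top edge, fixed, 300 wide (y), 203 high, 18 thick, on feet. Origin on the bench at the middle of its front face; x out of the front face (away from the robot), z up. The front carries a brown wooden cleat bar, 260 wide, and below it (z 30 to 75 mm) a light batten, both 20 mm thick. Faces are slippery (friction about 0.3).
- cleat_mid (a point): Fixed point on the panel, 20 mm before its face at mid width, 150 mm up. The cleat's lip line (bar's top front edge, chamfered 3 mm) runs along y 20 mm before the panel face, but clamped at an UNREPORTED height, up to 15 mm above or below this point: find it by touch or sight and rest on it with 2 to 10 N. From the lip the bar's top slopes 45 degrees down to the panel face: a groove. Rigid.
- latch (a joint): Red spring bolt, 50 mm wide, mid panel, 10.5 to 23 mm above the lip line, 7 mm out of the panel face. Value: push-in, 0 (out) to 0.007 m; spring 2.4 N + 0.8 N/mm. In the last 5 mm down the groove the strip pushes it in up to 2.5 mm; it snaps out over the strip when home. Takes 5 to 16 N downward push beyond the caddy's weight; 25 N (50 N summed over all contacts) is too much.
- bottle: White bottle with red cap, 48 mm diameter, 120 mm high, loose bystander; origin at the underside.
- jar: Amber glass jar with red lid, 56 mm diameter, 65 mm high, loose bystander; origin at the underside.
- plinth: Dark wood mounting plinth, 80 x 55 x 22 mm, loose bystander; origin at the underside.
Things that resemble listed ones, but are neither listed nor needed, are in the scene too. Of the things like the caddy, leave any that is orange or turquoise; of the rest the larger one is meant.

How it is judged (in metres and radians):
On the way, in this order (a step that is already met when the one before it is completed fails the run):
1. the caddy, held and leaned by more than 0.15 rad, rests with its strip on the cleat behind the lip, lightly (1 to 12 N), for 1 s (angle between caddy's own z axis and vertical above 0.15 rad and contact force between caddy and panel between 1 and 12 N and contact force between caddy and the fingers above 1 N and x of hook in the frame of panel below 0.036 m and z of hook in the frame of panel above 0.128 m and x of caddy in the frame of panel above 0.06 m), for 1 s.
2. still held or pressed by the fingers, the caddy stands upright and home and the bolt has snapped out over the strip (angle between caddy's own z axis and vertical below 0.06 rad and x of hook in the frame of panel below 0.0228 m and z of hook in the frame of panel above 0.128 m and value of joint latch below 0.0012 m and contact force between caddy and the fingers above 1 N), for 0.1 s.
At the end, for the whole second after the job is handed in: The caddy hangs on the cleat, let go and at rest: upright within 0.05 rad, square to the panel within 0.06 rad, back plate within 2.8 mm of flush (hook at panel x below 22.8 mm), middle within 25 mm of the panel's middle, and the red bolt out over the strip (pushed in less than 1.2 mm) (angle between caddy's own z axis and vertical below 0.05 rad and angle between the x axis of caddy and the x axis of panel, either way round below 0.06 rad and x of hook in the frame of panel between 0.016 and 0.0228 m and y of hook in the frame of panel between -0.025 and 0.025 m and z of hook in the frame of panel above 0.128 m and value of joint latch below 0.0012 m and linear speed of caddy below 0.02 m/s and contact force between caddy and panel above 1 N); the robot touches nothing.
It fails at once if caddy and panel pressed together with more than 50 N, summed over their contacts (contact force between caddy and panel above 50 N).
It fails at once if leaned caddy pressed on the panel with more than 30 N (angle between caddy's own z axis and vertical above 0.15 rad and contact force between caddy and panel above 30 N).
It fails at once if robot pressed on the panel with more than 25 N (contact force between the arm and panel above 25 N).
It fails at once if bottle, jar or plinth moved by more than 15 mm (distance of any of bottle, jar, plinth from where it was at the start of the episode above 0.015 m).
It also fails if it takes over 58 s, if anything falls off the work surface, if the arm or the gripper's body presses on something with over 40 N, if the wrist force passes 120 N, or if a joint passes its speed limit or range.

## Working session

There is one attempt and no reset: what is moved stays moved. The work goes in short steps, each a Python script; the robot and the scene stay as the last script left them, time stands still between calls to the robot, and variables do not carry over. Pictures are saved under pics/ and viewed, at most 10 in all, crops included, and the job is handed in when it is done.

```bash
mkdir -p pics; python3 - <<'E'
from rig import *
import cv2, numpy as np
for n in("scene","top"):
    im=camera(n); cv2.imwrite(f"pics/{n}0.png",im); c=camera_info(n)
    print(n,c["fx"],c["fy"],c["cx"],c["cy"],np.round(c["R"],4).tolist(),np.round(c["t"],1).tolist(), "pos",np.round(-np.array(c["R"]).T@c["t"]))
o=observe();print(o)
E
```

```text
scene 454.3159807130488 454.3159807130488 275.4174286153513 212.2414277437913 [[0.6672, 0.7448, -0.01], [0.6152, -0.5587, -0.5562], [-0.4198, 0.3649, -0.831]] [-388.3, -179.2, 1594.8] pos [1039. -393. 1222.]
top 409.90946017662014 409.90946017662014 284.3235215405234 209.03364439081486 [[-0.009, -0.9998, -0.0164], [-0.9933, 0.0109, -0.1147], [0.1149, 0.0153, -0.9933]] [88.2, 472.5, 1196.2] pos [ 333.   65. 1244.]
{'time': 0.1, 'joint_pos': array([-1.50049969e+00,  5.28362866e-01,  1.43379062e+00, -1.81405806e-05,
        1.18139161e+00, -1.78471908e-01]), 'qvel': array([ 0.00024874, -0.00100989, -0.00217152,  0.00015628,  0.00109888,
        0.0001445 ]), 'tau': array([-2.04059002e-04, -4.40986490e+01, -1.77151000e+01,  6.34423317e-02,
        5.33984858e-02, -4.77818548e-05]), 'position': array([ 153.87628077, -605.09585804,  232.67058434]), 'tool_rot': array([-9.75245521e-04,  9.92273344e-01,  1.24067153e-01,  4.44000588e-05]), 'force': array([-0.46380689, -0.20939776,  0.03023162]), 'ft_torque': array([-0.00479717, -0.03151873,  0.03689088]), 'finger_force': 0.0, 'width': 0.9991422750090877}
```

View pics/scene0.png

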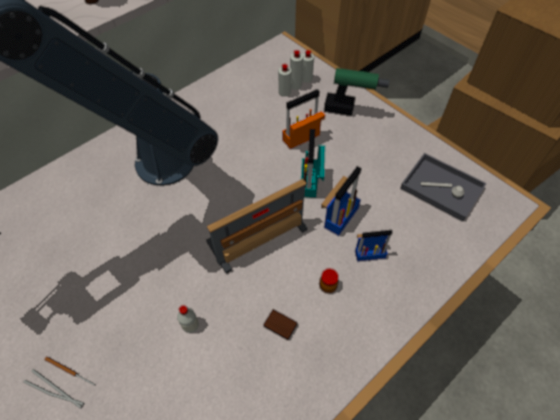

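View pics/top0.png

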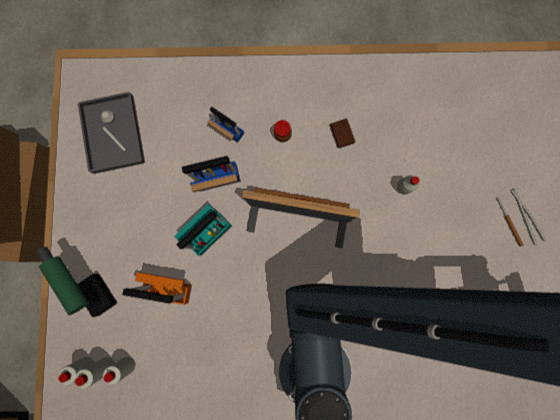

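The large blue caddy is at top (210,173) / scene (343,205), with its wood strip side down-image in top. The panel's top edge runs top (243,190)–(358,213). The jar is at top (282,130), the plinth at (343,132) and the bottle at (409,184). Next I zoom in and mask.

```bash
cat > h.py <<'E'
import numpy as np, cv2
from rig import *
def ray(n,u,v):
    c=camera_info(n);R=np.array(c["R"]);t=np.array(c["t"])
    return -R.T@t, R.T@np.array([(u-c["cx"])/c["fx"],(v-c["cy"])/c["fy"],1])
def onz(n,u,v,z):
    o,d=ray(n,u,v); return o+d*(z-o[2])/d[2]
def pix(n,X):
    c=camera_info(n);p=np.array(c["R"])@X+np.array(c["t"]); return np.array([c["fx"]*p[0]/p[2]+c["cx"],c["fy"]*p[1]/p[2]+c["cy"]])
E
python3 - <<'E'
import cv2,numpy as np
a=cv2.imread("pics/top0.png")[140:225,170:370]; b=cv2.imread("pics/scene0.png")[160:280,200:370]
A=cv2.resize(a,None,fx=4,fy=4,interpolation=2)
cv2.imwrite("pics/zt.png",A)
cv2.imwrite("pics/zs.png",cv2.resize(b,None,fx=4.5,fy=4.5,interpolation=2))
E
```

```text
(no output)
```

View pics/zt.png

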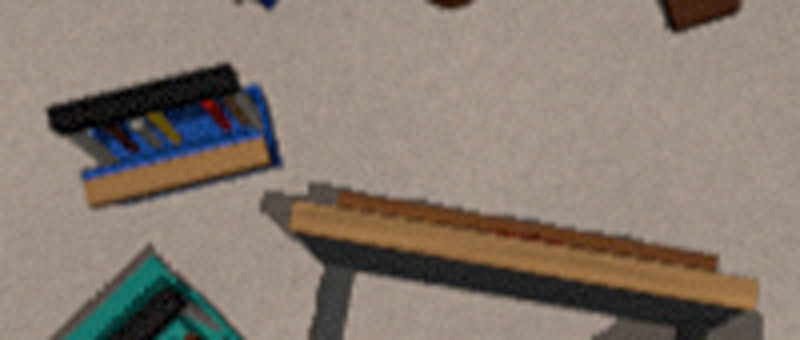

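View pics/zs.png

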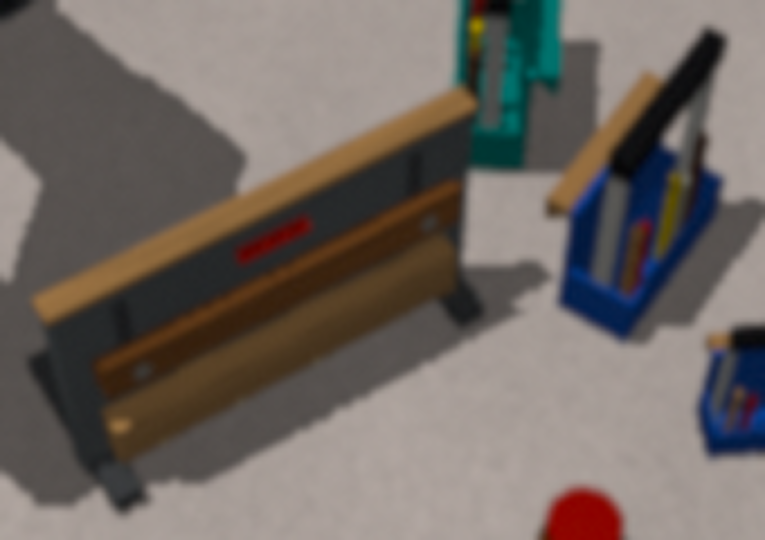

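Zoomed top: panel birch front edge (293,202)–(757,280), and handle bar corners (50,108), (228,65), (240,90), (60,133). Zoomed scene: red bolt about (236–312, 220–262), with the cleat's brown upper edge below it. Next I turn these into positions, using both views.

```bash
python3 - <<'E'
from h import *
T=lambda u,v:(170+(u+.5)/4-.5,140+(v+.5)/4-.5); S=lambda u,v:(200+(u+.5)/4.5-.5,160+(v+.5)/4.5-.5)
t=lambda u,v,z:onz("top",*T(u,v),z); s=lambda u,v,z:onz("scene",*S(u,v),z)
np.set_printoptions(precision=1,suppress=True)
print("panel front edge top", a:=t(293,202,203),b:=t(757,280,203),np.linalg.norm(a-b), "back",t(287,228,203),t(752,308,203))
print("panel scene front edge", c:=s(50,322,203),d:=s(475,103,203),np.linalg.norm(c-d),"back",s(33,298,203),s(460,87,203))
h1,h2,h3,h4=t(50,108,195),t(228,65,195),t(240,90,195),t(60,133,195)
print("bar top",h1,h2,h3,h4,np.linalg.norm(h1-h2),(h1+h2)/2,(h3+h4)/2)
print("bar scene top: ",s(610,155,195),s(712,30,195),s(725,42,195),s(633,165,195))
st=[t(*p,118) for p in((82,180),(268,138),(272,163),(92,207))]
print("strip top",st,np.linalg.norm(st[2]-st[3]))
# lip: intersect vertical plane 20 mm before the panel face
yax=((a-b)/np.linalg.norm(a-b)); yaw=np.arctan2(-yax[0],yax[1]); n=np.array([np.cos(yaw),np.sin(yaw),0]);P=(a+b)/2
print("P",P,"yaw",yaw,"scene yaw",np.arctan2(-(d-c)[0],(d-c)[1]))
def onp(cam,px,off):
    o,dd=ray(cam,*px);k=((P-o)@n+off)/(dd@n);return o+k*dd
im=cv2.imread("pics/scene0.png");hsv=cv2.cvtColor(im,cv2.COLOR_BGR2HSV)
m=((hsv[...,0]<6)|(hsv[...,0]>174))&(hsv[...,1]>170)&(hsv[...,2]>70)
m[:195]=0;m[225:]=0;m[:,:240]=0;m[:,285:]=0
ys,xs=np.nonzero(m);print("bolt px",len(xs),xs.min(),xs.max(),ys.min(),ys.max(),"mean",xs.mean(),ys.mean(),"pt",onp("scene",(xs.mean(),ys.mean()),7))
for u in (150,200,250,300,350,400): # brown edge profile through zoomed columns
    x=round(S(u,0)[0]); print(x,[(y,)+tuple(hsv[y,x]) for y in range(int(S(0,365-.53*(u-97))[1])-4,int(S(0,365-.53*(u-97))[1])+14)][::1] if u in(200,350) else "")
for v,u in ((390,100),(210,462),(360,97),(182,460)): print("cleat",onp("scene",S(u,v),20),onp("scene",S(u,v),0))
for px in((187,307),): pass
E
```

```text
panel front edge top [503.2 187.  203. ] [ 449.5 -109.2  203. ] 301.0777201640427 back [486.4 190.8 203. ] [ 431.6 -105.5  203. ]
panel scene front edge [ 454.4 -111.5  203. ] [505.4 183.9 203. ] 299.73143999212226 back [ 434.5 -108.8  203. ] [489.9 185.7 203. ]
bar top [568.7 347.5 195. ] [595.9 230.9 195. ] [579.1 222.9 195. ] [552.  340.6 195. ] 119.71679767455069 [582.3 289.2 195. ] [565.5 281.7 195. ]
bar scene top:  [586.7 222.1 195. ] [561.5 342.9 195. ] [573.9 341.7 195. ] [601.6 227.1 195. ]
strip top [array([534.5, 344.7, 118. ]), array([562.7, 214.7, 118. ]), array([544.9, 211.8, 118. ]), array([515.3, 337.4, 118. ])] 129.08066387435815
P [476.4  38.9 203. ] yaw -0.1795143768983299 scene yaw -0.17102750984784965
bolt px 57 253 268 208 217 mean 260.29824561403507 212.94736842105263 pt [482.7  34.8 173.3]
233 
244 [(224, np.uint8(98), np.uint8(26), np.uint8(39)), (225, np.uint8(100), np.uint8(20), np.uint8(39)), (226, np.uint8(15), np.uint8(13), np.uint8(39)), (227, np.uint8(11), np.uint8(87), np.uint8(47)), (228, np.uint8(13), np.uint8(162), np.uint8(66)), (229, np.uint8(14
[... 1030 characters left out ...]
uint8(92)), (214, np.uint8(14), np.uint8(187), np.uint8(86)), (215, np.uint8(14), np.uint8(195), np.uint8(68)), (216, np.uint8(14), np.uint8(202), np.uint8(58)), (217, np.uint8(15), np.uint8(198), np.uint8(58)), (218, np.uint8(14), np.uint8(194), np.uint8(59)), (219, np.uint8(14), np.uint8(185), np.uint8(58)), (220, np.uint8(14), np.uint8(168), np.uint8(56)), (221, np.uint8(13), np.uint8(132), np.uint8(56)), (222, np.uint8(15), np.uint8(120), np.uint8(64)), (223, np.uint8(15), np.uint8(134), np.uint8(78))]
288 
cleat [471.8 -98.1 129.5] [453.2 -88.5  93.7]
cleat [519.3 163.8 119.4] [502.3 182.   83.3]
cleat [472.2 -96.  163.9] [453.6 -86.3 129.2]
cleat [518.8 160.7 153.4] [501.8 178.9 118.4]
```

```bash
python3 - <<'E'
from h import *
np.set_printoptions(precision=1,suppress=True)
yaw=-0.175;n=np.array([np.cos(yaw),np.sin(yaw),0]);P=np.array([477,38,0])
def onp(cam,px,off):
    o,dd=ray(cam,*px);k=((P-o)@n+off)/(dd@n);return o+k*dd
im=cv2.imread("pics/scene0.png");hsv=cv2.cvtColor(im,cv2.COLOR_BGR2HSV).astype(float)
r=[]
for x in range(228,298,4):
    y0=int(229-(x-244)*17/33); V=hsv[y0-5:y0+9,x,2];Sx=hsv[y0-5:y0+9,x,1]
    k=np.argmax(V[3:9])+3; half=(V[k]+V[min(k+4,13)])/2
    j=next((i for i in range(k,13) if V[i]<half),13); yb=y0-5+j-1+(V[j-1]-half)/(V[j-1]-V[j])
    i=next((i for i in range(14) if Sx[i]>100),0); yt=y0-5+i-.2
    r.append((x,yb,onp("scene",(x,yb),20)[2],onp("scene",(x,yt),0)[2]+20,onp("scene",(x,yb),20)[1]))
print(np.array(r))
print(hsv[203:222,260])
g=[(503.2,187),(449.5,-109.2),(505.4,183.9),(454.4,-111.5)]
print("edge mean",np.mean(g,0))
# top view column through cleat: brown band
E
```

```text
[[228.  239.7 148.7 152.9 -78. ]
 [232.  237.7 148.2 152.5 -65.8]
 [236.  235.8 147.4 152.  -53.5]
 [240.  233.7 147.1 151.6 -41.1]
 [244.  231.7 146.6 151.2 -28.6]
 [248.  229.6 146.9 150.8 -16. ]
 [252.  227.6 146.4 150.4  -3.3]
 [256.  225.4 146.6 174.9   9.4]
 [260.  223.4 146.3 174.6  22.2]
 [264.  221.3 146.1 174.2  35.1]
 [268.  219.2 146.5 173.9  48.1]
 [272.  217.1 146.2 153.3  61.1]
 [276.  215.2 145.6 152.9  74.2]
 [280.  213.1 145.3 152.5  87.4]
 [284.  211.1 144.7 152.1 100.7]
 [288.  208.8 145.8 151.6 114.1]
 [292.  206.8 145.7 151.2 127.5]
 [296.  204.5 146.4 150.8 141. ]]
[[ 16. 145. 141.]
 [ 16. 142. 142.]
 [ 16. 143. 132.]
 [ 16. 143. 107.]
 [ 16. 121.  74.]
 [ 15.  52.  49.]
 [  0.  18.  42.]
 [  0.  82.  50.]
 [  0. 162.  66.]
 [  1. 230.  80.]
 [  1. 255.  92.]
 [  1. 236.  94.]
 [  0. 176.  74.]
 [178.  77.  50.]
 [120.   6.  40.]
 [  0.   0.  39.]
 [ 11.  85.  48.]
 [ 13. 160.  62.]
 [ 14. 190.  79.]]
edge mean [478.1  37.5]
```

```bash
cat >> h.py <<'E'
from scipy.spatial.transform import Rotation as Ro
np.set_printoptions(precision=2,suppress=True)
C0=np.array([575.5,285.2,0]); YC=0.225; P=np.array([478.1,37.8,0]); YP=-0.175; GZ=187.  # GZ caddy z of grasp point
SG=1
# tool axes in the caddy frame: tool z = -zc, tool y = SG*xc, tool x = y x z
TC=Ro.from_matrix(np.array([[0,SG,0],[SG,0,0],[0,0,-1]],float))
def q(r): return r.as_quat(scalar_first=True)
def tool(Rc,p_c,X):  # TCP pose so caddy-frame point p_c is at world X, caddy rotation Rc
    return X+Rc.apply(np.array([0,0,GZ-8])-np.array(p_c)), q(Rc*TC)
HOOK=[-28,0,110]
def hang(hx,hz,lean,y=0):  # hook at panel-frame (hx,y,hz), lean: top towards panel
    return tool(Ro.from_euler('ZY',[YP,-lean]),HOOK,P+Ro.from_euler('Z',YP).apply([hx,y,hz]))
E
python3 - <<'E'
import h
from h import *
for s in(1,-1):
    h.TC=Ro.from_matrix(np.array([[0,s,0],[s,0,0],[0,0,-1]],float))
    p,o=h.tool(Ro.from_euler('Z',YC),[0,0,GZ],C0+[0,0,GZ]); print(s,p,ik(p,o),ik(p+[0,0,130],o))
    for a in((27,230,.2),(27,165,.2),(20,150,0)): print(ik(*h.hang(*a)))
E
```

```text
1 [575.5 285.2 179. ] [ 0.29  0.61  1.44 -0.    1.09  0.06] [ 0.29  0.48  1.29 -0.    1.36  0.06]
[-0.15  0.22  1.74 -0.01  0.98  0.02]
[-0.15  0.31  1.83 -0.01  0.8   0.02]
[-0.16  0.41  1.7  -0.    1.03  0.02]
-1 [575.5 285.2 179. ] None None
None
None
None
```

```bash
python3 - <<'E'
from h import *
p,o=tool(Ro.from_euler('Z',YC),[0,0,GZ],C0+[0,0,GZ])
s=observe(); line_to(s["position"]+[0,0,110],v=200)
movep(p+[0,0,120],o); line_to(p+[0,0,25],v=150)
cv2.imwrite("pics/a.png",np.hstack([cv2.resize(camera("top")[120:240,140:280],None,fx=2.8,fy=2.8),cv2.resize(camera("scene")[110:230,270:410],None,fx=2.8,fy=2.8)]))
s=observe();print(s["time"],s["position"]-p,s["force"])
line_to(p,v=60); s=observe();print(s["position"]-p,s["force"])
grip(0.0,35);s=observe();print(s["time"],s["width"]*87,s["finger_force"],s["force"],s["position"]-p)
E
```

```text
5.1083 [ 1.    0.26 26.49] [-0.22 -1.15 -0.46]
[-0.17 -0.03 -0.54] [-0.03 -0.03 -0.18]
6.7917 17.7117594891218 34.97124820947647 [ 0.28 -0.56 -0.04] [ 0.04 -0.07 -0.06]
```

View pics/a.png

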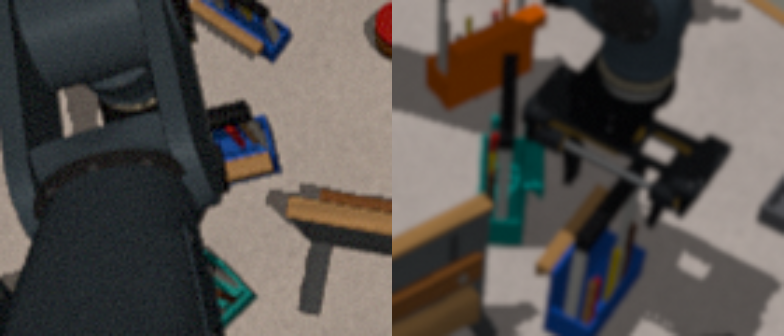

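The right caddy is gripped (17.7 mm bar), with the fingers across the bar at its middle in the scene crop. Now lift, weigh it and go to the leaned pose in front of the panel.

```bash
python3 - <<'E'
from h import *
s=observe(); z0=s["position"][2]; line_to(s["position"]+[0,0,130],v=200)
dwell(.3); s=observe();print("weight",s["force"],s["ft_torque"],s["width"]*87)
line_to(*hang(90,215,.2),v=200)
line_to(*hang(40,180,.2),v=120)
dwell(.5)
F=[]
for i in range(6): F.append(observe()["force"]);dwell(.05)
print(np.array(F),observe()["time"],observe()["position"]-hang(40,180,.2)[0])
cv2.imwrite("pics/b.png",np.hstack([cv2.resize(camera("top")[140:240,200:330],None,fx=3,fy=3),cv2.resize(camera("scene")[150:250,210:340],None,fx=3,fy=3)]))
E
```

```text
weight [-0.32 -0.24 -2.93] [-0.02 -0.22 -0.01] 17.597723012331052
[[-0.21 -0.22 -3.61]
 [-0.45 -0.83 -3.19]
 [-0.32  0.28 -3.55]
 [ 0.52 -0.22 -3.75]
 [ 0.34 -0.24 -4.02]
 [ 0.03 -0.13 -3.11]] 10.8333 [ 0.   -0.02 -0.  ]
```

View pics/b.png

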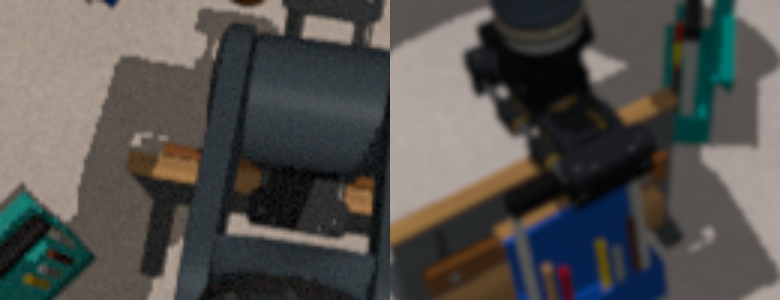

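```bash
cat >> h.py <<'E'
RP=Ro.from_euler('Z',YP)
def force(n=8,dt=.015):   # mean force in panel axes
    F=[]
    for i in range(n): F.append(observe()["force"]); dwell(dt)
    return RP.inv().apply(np.mean(F,0))
E
python3 - <<'E'
from h import *
line_to(*hang(27,176,.2),v=80); dwell(.3); f0=force(16); print("f0",f0)
z=176
while z>152:
    z-=.6; line_to(*hang(27,z,.2),v=12); d=force(5)-f0
    if np.linalg.norm(d)>1.6: print(z,d)
    if d[2]>2.5 and (force(8)-f0)[2]>2.5: break
d=force(20)-f0; s=observe();print(z,d,np.linalg.norm(d),s["time"],s["position"]-hang(27,z,.2)[0],s["ft_torque"],s["width"]*87)
np.save("f0.npy",f0)
E
```

```text
f0 [ 0.   -0.08 -3.13]
170.60000000000005 [-1.59  0.24  1.34]
170.00000000000006 [-2.88  0.2   3.58]
170.00000000000006 [-3.34  0.01  3.81] 5.0634232062673545 15.6167 [-0.26  0.04 -0.09] [ 0.04  1.08 -0.19] 17.432584275144038
```

Contact is on the cleat slope (force is equally towards the panel and up, about 5 N). Hold, then swing upright just clear of it and look.

```bash
python3 - <<'E'
from h import *
f0=np.load("f0.npy")
for i in range(4): 
    dwell(.25); d=force(8)-f0; print(d,np.linalg.norm(d))
s=observe();print(s["time"])
line_to(*hang(30,175,.2),v=40)
line_to(*hang(31,171.5,0),v=60)
dwell(.3);f1=force(16);print("upright",f1,f1-f0);np.save("f1.npy",f1)
# slide down: approach the 45 deg line by moving down until light touch
z=171.5
while z>160:
    z-=.5; line_to(*hang(31,z,0),v=12); d=force(5)-f1
    if d[2]>1.5 and (force(8)-f1)[2]>1.5: break
s=observe();print("touch",z,force(12)-f1,s["time"],s["ft_torque"],s["position"]-hang(31,z,0)[0])
cv2.imwrite("pics/c.png",np.hstack([cv2.resize(camera("top")[140:240,200:330],None,fx=3,fy=3),cv2.resize(camera("scene")[150:250,210:340],None,fx=3,fy=3)]))
E
```

```text
[-3.35  0.29  3.49] 4.847022153968373
[-3.84  0.44  2.97] 4.87313793794928
[-4.28 -0.09  2.87] 5.157393814378265
[-4.28 -0.19  2.91] 5.181192381954523
17.15
upright [-0.09 -0.07 -3.2 ] [-0.09  0.01 -0.07]
touch 169.0 [0.   0.12 2.27] 20.2417 [-0.01  0.    0.01] [0.12 0.02 0.18]
```

```bash
python3 - <<'E'
from h import *
f1=np.load("f1.npy")
line_to(*hang(31,171,0),v=30); line_to(*hang(26,167,0),v=30)
x,z=26,167.
print(force(8)-f1)
while z>158:
    z-=.5; line_to(*hang(x,z,0),v=12); d=force(6)-f1
    if np.linalg.norm(d)>1.5: print(z,d)
    if np.linalg.norm(d)>2.2 and np.linalg.norm(force(8)-f1)>2: break
s=observe();print("touch",z,force(12)-f1,s["time"],s["ft_torque"],s["position"]-hang(x,z,0)[0])
E
```

```text
[ 0.36  0.16 -0.07]
164.0 [-1.28  0.09  0.92]
163.5 [-1.78  0.08  2.21]
touch 163.5 [-2.14 -0.03  2.68] 23.875 [-0.08  0.58 -0.14] [-0.31  0.04 -0.02]
```

```bash
python3 - <<'E'
from h import *
f1=np.load("f1.npy"); x,z=26.,163.5; YV=0
for i in range(22):
    x-=.5; z-=.5; line_to(*hang(x,z,0),v=12); d=force(6)-f1
    p=RP.inv().apply(observe()["position"]-hang(0,0,0)[0]); print(x,z,d,p[[0,2]],observe()["ft_torque"][1])
    nrm=(d[2]-d[0])/2**.5
    if nrm>9: z+=.3
    elif nrm<1.5: z-=.3
    if d[0]>6 or np.linalg.norm(d)>18: break
print(observe()["time"])
E
```

```text
25.5 163.0 [-2.62  0.19  3.18] [ 25.4  163.02] 0.6583085226929339
25.0 162.5 [-2.65 -0.15  3.8 ] [ 24.94 162.49] 0.6632376405578975
24.5 162.0 [-2.61 -0.08  3.57] [ 24.41 161.95] 0.7410484936823074
24.0 161.5 [-3.01 -0.24  3.95] [ 23.9  161.46] 0.7630572945265033
23.5 161.0 [-2.24 -0.19  5.06] [ 23.72 161.18] 0.7252310329952949
23.0 160.5 [-1.57 -0.12  7.61] [ 23.5  160.87] 0.675196191821372
22.5 160.0 [-1.21 -0.4   7.84] [ 22.81 160.13] 0.6237979415366907
22.0 159.5 [-0.93 -0.02  7.63] [ 22.19 159.55] 0.5120587162576743
21.5 159.0 [-0.54  0.25  7.45] [ 21.66 159.04] 0.3790626902825593
21.0 158.5 [-1.44 -0.11  2.  ] [ 19.97 157.57] 0.4037946461245161
20.5 158.0 [-2.16  0.13  1.46] [ 20.   157.67] 0.5906075761754147
20.0 157.5 [-2.57  0.08  1.88] [ 19.85 157.5 ] 0.5615342266829145
19.5 157.0 [-2.5   0.58  3.58] [ 19.56 157.1 ] 0.6627240825197797
19.0 156.5 [-2.92 -0.27  5.29] [ 19.17 156.77] 0.6719333355165392
18.5 156.0 [-2.94 -0.35  8.95] [ 18.98 156.65] 0.7410338828373748
18.0 155.5 [-3.24 -0.37 11.09] [ 18.83 156.56] 0.7051590404909882
17.5 155.3 [-2.55 -0.72 10.68] [ 18.74 156.5 ] 0.6949310682379265
17.0 155.10000000000002 [-1.76 -0.88 10.62] [ 18.69 156.46] 0.6484856126886447
16.5 154.60000000000002 [-1.56 -1.37 12.61] [ 18.59 156.38] 0.6253620911494667
16.0 154.40000000000003 [-1.12 -1.06 12.29] [ 18.56 156.36] 0.5913289778537797
15.5 154.20000000000005 [-0.64 -1.7  12.9 ] [ 18.47 156.32] 0.5411240367038769
15.0 154.00000000000006 [-0.16 -1.74 13.32] [ 18.41 156.31] 0.46679542627196763
31.775
```

Bolt push from x 23.7, a snap at 21.5 (vertical force falls 7.5→2 N with a jump), then a firm stop: home. Relax the push, release, back off upward and look.

```bash
python3 - <<'E'
from h import *
f1=np.load("f1.npy")
line_to(*hang(18.2,156.0,0),v=20); dwell(.4); print(force(10)-f1)
grip(0.4); s=observe(); print(s["width"]*87,s["force"])
line_to(s["position"]+[0,0,110],v=100)
s=observe(); line_to(s["position"]+[0,0,60],v=200)
s=observe(); move_joints([-1.2]+list(s["joint_pos"][1:]))
dwell(.5); print(observe()["time"],observe()["force"])
cv2.imwrite("pics/d.png",np.hstack([cv2.resize(camera("top")[140:240,200:370],None,fx=2.3,fy=3),cv2.resize(camera("scene")[150:250,200:330],None,fx=3,fy=3)]))
E
```

```text
[-2.54 -0.78  8.64]
34.42944806515794 [ 0.26  0.23 -0.4 ]
37.4083 [ 0.44 -0.13  0.35]
```

View pics/d.png

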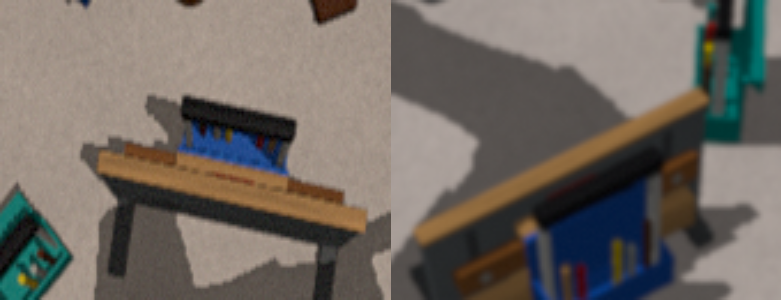

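The caddy hangs parallel to the panel: handle at top crop (183–295, 100–135), near the panel's middle (about 232). The red bolt shows out above the strip in the scene crop, and the arm is clear.

```bash
python3 -c "
from rig import *
print(finish_job())"
```

```text
the job is handed in; nothing more can be done
None
```

The caddy hangs on the middle of the panel, upright and let go, after a leaned rest held at about 5 N for over a second. The bolt's snap showed in the force readings and in the final picture; the job was handed in at about 37 s, but no verdict came back.

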